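# Hang the rinsing mug on the studio hook

## Task

Hang the steel rinsing mug by its handle on the hook of the stand, so that it hangs free and still from the handle. The hook is clamped at some unknown height, so feel for it; lower the mug until the hook carries it and only then let go, without ramming the stand with the mug. Leave the paint bottle, paper cup and jar where they are.

Things in the scene. Friction and masses are not known exactly. Their poses are not given: they have to be found in the camera images.
- mug: Plain steel mug standing upright, open at the top, 110 to 225 g. Origin: centre of its underside; z up along its axis. Outer diameter 60 mm, height 88 mm, wall 3 mm. One ear-shaped handle on its +y side, a round bar 10 mm thick in the mug's y-z plane; bar centre line, (y, z) in mm: (28, 79), (66, 69), (54, 28), (28, 15). The handle reaches 71 mm out from the mug's axis.
- mug_loop (a point): Centre of the mug handle's opening, at (0, 42, 48) mm in the mug's frame; same axes as the mug. Through it the clear opening is 24 mm wide (mug y = 30 to 54 mm) and 42 mm high (z = 28 to 70 mm); a bar passes through it along the mug's x.
- stand: Steel hook stand fixed to the table. Origin: centre of the foot's underside, on the table and the post's axis; z up. Foot 90 mm across, 10 mm thick; post 14 mm thick, top 240 mm above the table. A collar on the post, 26 mm across and tall, carries the hook that points along the stand's -x; a clamp screw sticks out behind to x = +32 mm. Nothing gives way under ordinary pushes.
- under_hook (a point): Point on the table straight below the prong, at (-62, 0, 0) mm in the stand's frame, same axes. The prong: level round bar 8 mm thick, from the post to stand x = -95 mm at y = 0, there turned straight up; the tip tops out 22 mm above the prong's centre line. HEIGHT of that line above the table: 135 to 205 mm, new every time and NOT measured; find it by touch.
- hang_spot (a point): Spot on the table, (-62, -42, 0) mm in the stand's frame, same axes: below the mug's axis when the mug is upright and its handle, towards stand +y, is over the prong at a good place. Let go there, the mug swings down about the prong, slides into its handle's upper outer corner and is still, tilted about 1 rad, after some 3 s; it needs 30 mm to the post.
- paint_bottle: Bystander: loose red plastic squeeze bottle, 56 mm across, 150 mm tall; origin at the centre of its underside.
- paper_cup: Bystander: loose white paper cup without a handle, 72 mm across, 85 mm tall; origin at the centre of its underside.
- jar: Bystander: loose glass jar with black cap, 66 mm across, 80 mm tall; origin at the centre of its underside.
Not all that is in view belongs to the job. There is more than one size of the stand; the job needs the larger.

How it is judged:
By the outcome, as a careful person would: the job done as asked, in the order asked, and still so for the second after the job is handed in, with the robot touching nothing.
It also fails if it takes over 61 s, if anything falls off the work surface, if the arm or the gripper's body presses on something with over 40 N, if the wrist force passes 120 N, or if a joint passes its speed limit or range.

## Robot

A 6-joint arm with a two-finger parallel gripper is mounted at the origin on the work surface. World frame = base frame: x ahead of the robot, y to its left, z up, the work surface at z = 0. Lengths are in m, angles in rad, forces in N, time in s.
With the tool pointing down it reaches from about 0.35 to 0.775 m from the base axis. Payload 5.5 kg.
Tool frame: the origin (TCP) lies on the centre line of the jaws, within the pads' length; the fingertips stand 8 mm ahead of it and the grasp point (between the pads) lies 11 mm behind it; z points along the fingers, y is the direction in which the jaws open and shut (so a half turn about z gives the same grasp; the last joint's range is limited). The gripper opens to 85 mm and grips with 20 to 120 N. Pads are 22 mm wide; open, the fingers measure 114 mm over their backs; the gripper's body (76 mm by 85 mm) begins 54 mm behind the grasp point. The pads swing forward as they close: fully open they stand 13 mm farther back than shut.
Start: joints at [-1.367, 0.313, 0.046, 1.304, 0, 1.431], TCP at [0.194, -0.541, 0.239] pointing down, gripper open.
Joint ranges: [-2.76, 2.76], [-0.86, 1.69], [-1.03, 1.26], [-2.2, 2.34], [-1.47, 1.5], [-3.14, 3.14]. Speed limits (rad/s): [2.57, 2.57, 3.14, 3.14, 3.14, 3.14].

## Interface

Orientations are given as a unit quaternion [w, x, y, z].
In Python, from workcell import env gives the robot as it stands. The module is installed in compiled form; this text tells all that it offers.
- The arm moves only by the tool play_rows, never from a script. Its argument "steps" is a list of rows, each an object with "claw": the closure in counts, from 0 (fully open) to 255 (shut); "dp": the shift along the tool's x, y, z in m, a list of three; "angular": the turn, a rotation vector about the tool's x, y, z in degrees, a list of three. In form: [{"claw": claw, "dp": [dx, dy, dz], "angular": [wx, wy, wz]}, ...]. A call has exactly 8 rows; each row shifts and turns the commanded pose from where the row before left it, along the tool's axes as they then stand; what a row does not reach is not made up. A row lasts 1/12 s, in which the tool goes at most 41.7 mm and 7.16 degrees, less where a joint would pass 70% of its speed; a pose out of reach is approached as far as the arm can. A call is refused whole if a number of a shift passes 0.0417 or a number of a turn 7.16, either way. A call with a gripper value outside its range is refused whole. The fingers move at their own pace and stop on an object; "force" is the grip in N (left out, the last holds). Time passes only in rows, so rows that do not move let the fingers close, or fill a call up. It gives the time, the measured TCP pose, the force and the opening at its end, in the units of the state.
- env.get_state(): the state, without advancing time (a new reading comes with each control period).
- env.read_camera(name): name is "side" or "top" or "wrist"; returns (picture, depth): 384x512x3 uint8, red, green, blue; 384x512 float32, m along the optical axis (not along the pixel's ray), 0 where there is no reading.
- env.calibration(name): a dict with "fx", "fy", "cx", "cy" (pixels), "world_from_camera" (4x4, takes a point from camera to world coordinates); the wrist camera has in their place "hand_eye" (4x4, takes a point from camera to tool coordinates, whose origin is the TCP and whose axes are the flange's). Camera axes: x right, y down, z forward; pixel columns grow to the right and rows downward; lengths in m; the calibration is good to about 2 mm. The wrist camera is an equidistant fisheye: a pixel r from the principal point sees the ray r / f radians off the axis. A picture is of the moment at which its call begins: read the wrist's pose just before it. calibration takes no time and is no camera call.
- env.hand_in(): hands the job in, once; it reports no verdict.
The state is a dict: "clock": time; "joint_pos": joint angles; "qvel": joint speeds; "tau": joint torques, N m; "tcp_pos": TCP position; "orientation": TCP orientation; "wrist_force": force on the tool from outside, world axes, zero at the start; "ft_torque": the same for the moment, N m; "finger_gap": finger opening in m.
Only numpy, scipy, OpenCV 4.12 (cv2) and the standard library are available. Lean on these libraries where they do the work, as an engineer would, in place of code of your own. Each camera call takes 0.05 s, during which the arm holds its last target. There are 200 camera calls.

## Working session

There is one attempt and no reset: what is moved stays moved. The work goes in short steps, Python scripts to look and compute and a tool call to move; the robot and the scene stay as the last step left them, time stands still between calls to the robot, and variables do not carry over. Pictures are saved under pics/ and viewed, about 8 in all and at most 12, crops included, and the job is handed in when it is done.

Besides the shell and the picture viewer there is one more tool, called after "Emit:" in YAML: its name, and indented under it one key for each argument. play_rows: Moves the arm, as the interface text tells. Its arguments: {"type":"object","properties":{"steps":{"type":"array","items":{"type":"object","properties":{"claw":{"type":"number"},"dp":{"type":"array","items":{"type":"number"}},"angular":{"type":"array","items":{"type":"number"}}}}},"force":{"type":"number"}},"required":["steps"]}

```bash
mkdir -p pics; cat > h.py <<'E'
import numpy as np, cv2
from workcell import env
def save(img,n): cv2.imwrite('pics/'+n,cv2.cvtColor(img,cv2.COLOR_RGB2BGR))
def cloud(name):
    p,d=env.read_camera(name); c=env.calibration(name)
    v,u=np.mgrid[:384,:512]
    P=np.stack([(u-c['cx'])/c['fx']*d,(v-c['cy'])/c['fy']*d,d],-1)
    M=np.array(c['world_from_camera']); W=P@M[:3,:3].T+M[:3,3]
    W[d==0]=np.nan
    return p,d,W
E
python3 - <<'E'
from h import *
a,d,W=cloud('top'); b,d2,W2=cloud('side')
np.savez('c0.npz',a=a,W=W,b=b,W2=W2)
save(np.vstack([a,b])[:, :],'t0.png')
save(cv2.resize(a,(768,576)),'top0.png'); save(cv2.resize(b,(768,576)),'side0.png')
print(env.get_state())
for n in('top','side'): print(np.array(env.calibration(n)['world_from_camera']).round(3))
E
```

```text
{'clock': 0.1, 'joint_pos': array([-1.36659594e+00,  3.13897616e-01,  4.50845325e-02,  1.30360358e+00,
       -3.11766076e-06,  1.43123090e+00]), 'qvel': array([-0.00168225, -0.00225053,  0.00269678,  0.00156925,  0.00218379,
        0.00074927]), 'tau': array([ 2.14573927e-03, -4.81728208e+01,  2.99242526e+01,  1.28281483e-02,
       -1.17766012e-04, -8.72742049e-06]), 'tcp_pos': array([ 0.19371219, -0.54091204,  0.23851049]), 'orientation': array([-8.09695754e-04,  9.85264141e-01,  1.71037760e-01, -2.77360860e-05]), 'wrist_force': array([ 0.52358483,  0.0954684 , -0.18605017]), 'ft_torque': array([-0.02002978,  0.01996465,  0.07968419]), 'finger_gap': 0.08564971846663963}
[[ 0.02  -0.983  0.18   0.404]
 [-1.    -0.022 -0.01   0.058]
 [ 0.014 -0.18  -0.984  1.317]
 [ 0.     0.     0.     1.   ]]
[[-0.842 -0.299  0.449  0.141]
 [-0.539  0.484 -0.689  0.805]
 [-0.011 -0.822 -0.569  0.654]
 [ 0.     0.     0.     1.   ]]
```

View pics/top0.png

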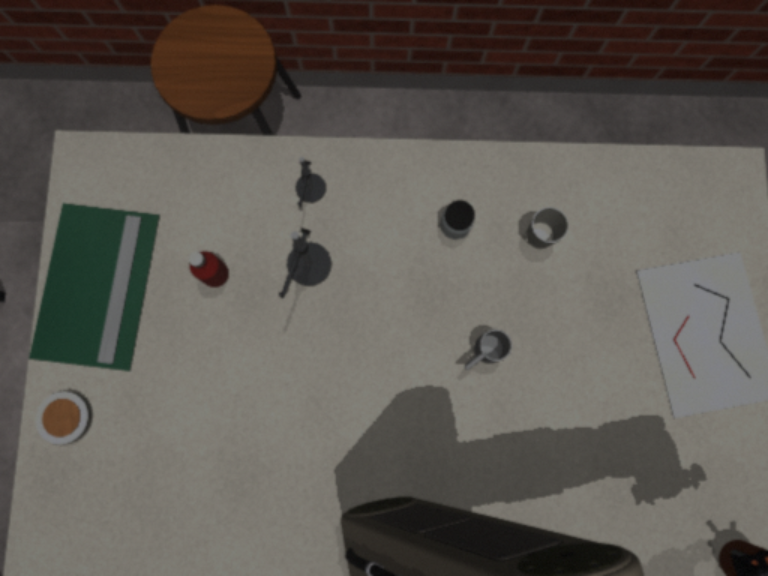

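View pics/side0.png

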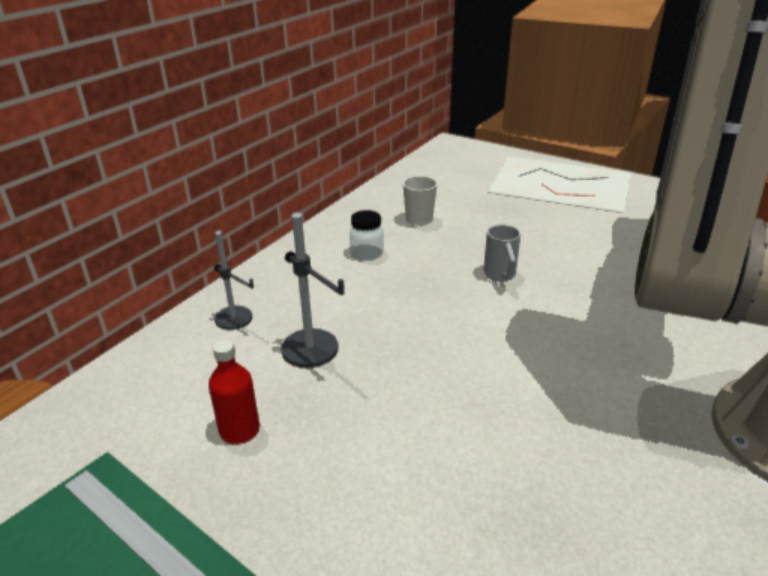

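The top view shows the mug at about (492,345) with its handle toward the lower left (468,362). The large stand's foot is at (309,264), with the prong running to (283,295). The small stand is at (311,187), the bottle at (208,268), the jar at (458,218) and the cup at (545,228). The side view shows the hook at mid-post with its tip at (341,285).

```bash
python3 - <<'E'
from h import *
z=np.load('c0.npz'); 
P=np.vstack([z['W'].reshape(-1,3),z['W2'].reshape(-1,3)]); src=np.r_[np.zeros(384*512),np.ones(384*512)]
def box(x0,x1,y0,y1,z0,z1,s=None):
    m=(P[:,0]>x0)&(P[:,0]<x1)&(P[:,1]>y0)&(P[:,1]<y1)&(P[:,2]>z0)&(P[:,2]<z1)
    if s is not None: m&=src==s
    return P[m]
W=z['W']
for n,(u,v) in dict(mug=(492,345),stand=(312,270),bottle=(208,268),jar=(458,218),cup=(545,228)).items():
    print(n,W[int(v/1.5),int(u/1.5)].round(3))
# table height check
print('table',W[250,130].round(4),z['W2'][300,300].round(4))
c=W[int(264/1.5),int(309/1.5)][:2]
def circ(Q):
    A=np.c_[2*Q[:,:2],np.ones(len(Q))]; s=np.linalg.lstsq(A,(Q[:,:2]**2).sum(1),rcond=None)[0]
    return s[:2].round(4),round(float(np.sqrt(s[2]+s[:2]@s[:2])),4),len(Q)
for s in(0,1):
    print('src',s)
    for h in np.arange(.0,.26,.01):
        Q=box(c[0]-.13,c[0]+.07,c[1]-.1,c[1]+.12,h+.004,h+.014,s)
        if len(Q): print(round(h+.009,3),len(Q),Q.mean(0).round(3),Q.min(0).round(3),Q.max(0).round(3))
m=W[int(345/1.5),int(492/1.5)][:2]
for s in(0,1):
    for h0,h1 in((.01,.03),(.03,.05),(.05,.07),(.07,.085),(.085,.1)):
        Q=box(m[0]-.1,m[0]+.1,m[1]-.1,m[1]+.1,h0,h1,s)
        if len(Q)>3: print('mug',s,h0,len(Q),Q.mean(0).round(3),Q.min(0).round(3),Q.max(0).round(3),circ(Q))
E
```

```text
mug [ 0.517 -0.167  0.002]
stand [0.659 0.196 0.011]
bottle [0.64  0.38  0.113]
jar [ 0.754 -0.088  0.086]
cup [ 0.758 -0.276  0.007]
table [ 0.4455  0.4191 -0.001 ] [0.3868 0.2722 0.002 ]
src 0
0.009 999 [0.647 0.208 0.008] [0.537 0.101 0.004] [0.737 0.321 0.014]
0.019 67 [0.669 0.195 0.015] [0.633 0.16  0.014] [0.714 0.245 0.019]
0.029 4 [0.667 0.202 0.03 ] [0.666 0.198 0.027] [0.668 0.206 0.033]
0.039 2 [0.67  0.197 0.039] [0.669 0.197 0.038] [0.671 0.197 0.041]
0.049 4 [0.668 0.2   0.049] [0.666 0.196 0.044] [0.672 0.204 0.052]
0.059 4 [0.667 0.202 0.058] [0.667 0.198 0.054] [0.668 0.207 0.061]
0.069 4 [0.669 0.201 0.069] [0.667 0.197 0.064] [0.671 0.209 0.073]
0.079 4 [0.668 0.2   0.079] [0.666 0.196 0.077] [0.672 0.205 0.082]
0.089 5 [0.668 0.203 0.09 ] [0.666 0.197 0.085] [0.669 0.209 0.093]
0.099 4 [0.669 0.199 0.101] [0.667 0.196 0.097] [0.673 0.202 0.103]
0.109 2 [0.667 0.201 0.107] [0.666 0.198 0.105] [0.668 0.204 0.109]
0.119 5 [0.667 0.201 0.12 ] [0.665 0.198 0.117] [0.669 0.205 0.123]
0.149 4 [0.664 0.196 0.151] [0.661 0.191 0.151] [0.67  0.202 0.153]
0.159 60 [0.636 0.
[... 2802 characters left out ...]
0.189  0.085] [ 0.538 -0.13   0.094] (array([ 0.5095, -0.1587]), 0.0284, 73)
mug 1 0.01 114 [ 0.504 -0.133  0.021] [ 0.472 -0.169  0.01 ] [ 0.539 -0.11   0.03 ] (array([ 0.5015, -0.1423]), 0.0217, 114)
mug 1 0.03 133 [ 0.502 -0.13   0.04 ] [ 0.47  -0.167  0.03 ] [ 0.539 -0.106  0.05 ] (array([ 0.4986, -0.1304]), 0.0223, 133)
mug 1 0.05 178 [ 0.505 -0.143  0.061] [ 0.466 -0.189  0.05 ] [ 0.538 -0.1    0.07 ] (array([ 0.497 , -0.1498]), 0.0326, 178)
mug 1 0.07 243 [ 0.505 -0.149  0.078] [ 0.465 -0.188  0.07 ] [ 0.538 -0.1    0.085] (array([ 0.5003, -0.1501]), 0.0336, 243)
mug 1 0.085 78 [ 0.511 -0.157  0.087] [ 0.482 -0.189  0.085] [ 0.539 -0.126  0.091] (array([ 0.5109, -0.157 ]), 0.0283, 78)
```

```bash
cat >> h.py <<'E'
from scipy.spatial.transform import Rotation as Rn
def yawdir(q):
    R=Rn.from_quat(np.r_[q[1:],q[0]]).as_matrix(); return R
def plan(pos,yaw,N):
    "constant per-row dp, wz(deg) to reach pos/tool-x yaw(deg), tool down"
    s=env.get_state(); R=yawdir(s['orientation']); y0=np.degrees(np.arctan2(R[1,0],R[0,0]))
    dy=(yaw-y0+180)%360-180; wz=-dy/N
    A=np.zeros((3,3)); Rk=R.copy()
    for k in range(N): A+=Rk; Rk=Rk@Rn.from_euler('z',wz,degrees=True).as_matrix()
    dp=np.linalg.solve(A,np.array(pos)-s['tcp_pos'])
    tilt=np.degrees(np.arccos(-R[2,2]))
    print('tcp',s['tcp_pos'].round(4),'yaw',y0.round(2),'tilt',tilt.round(2),'F',s['wrist_force'].round(2),'t',s['clock'],'gap',round(s['finger_gap'],4))
    print('dp',dp.round(4),'wz',round(wz,2))
E
python3 - <<'E'
from h import *
z=np.load('c0.npz'); P=np.vstack([z['W'].reshape(-1,3),z['W2'].reshape(-1,3)])
src=np.r_[np.zeros(384*512),np.ones(384*512)]
m=np.array([.510,-.158]); d=P[:,:2]-m; r=np.hypot(*d.T)
for s in(0,1):
    k=(r>.04)&(r<.075)&(P[:,2]>.05)&(P[:,2]<.09)&(src==s); a=np.degrees(np.arctan2(d[k,1],d[k,0])); print('handle',s,k.sum(),np.median(a),a.std(),r[k].max())
p=np.array([.6725,.206])
d=P[:,:2]-p; r=np.hypot(*d.T)
for s in(0,1):
    k=(r>.025)&(r<.085)&(P[:,2]>.13)&(P[:,2]<.22)&(d[:,0]<0)&(src==s)
    Q=P[k]; print('prong',s,len(Q),'z',np.percentile(Q[:,2],[2,25,50,75,98]).round(4))
    f=np.polyfit(Q[:,0],Q[:,1],1); print('line',f,'yaw',np.degrees(np.arctan(f[0])),'y at post',np.polyval(f,p[0]))
    k=(r>.085)&(r<.105)&(P[:,2]>.13)&(P[:,2]<.23)&(d[:,0]<0)&(src==s)
    Q=P[k]; print('tip',len(Q),Q.mean(0).round(4),Q.min(0).round(4),Q.max(0).round(4))
plan([.51,-.158,.19],128,24)
E
```

```text
handle 0 38 129.24749194742628 3.0900049382537955 0.06925265142048861
handle 1 59 125.9073449939253 2.7981979929722094 0.07144619719601149
prong 0 65 z [0.1595 0.1625 0.164  0.1658 0.1674]
line [-0.30022906  0.40503944] yaw -16.711284090297347 y at post 0.20313539682367732
tip 18 [0.583  0.2296 0.1736] [0.578  0.2261 0.1619] [0.5904 0.234  0.1837]
prong 1 82 z [0.1585 0.1611 0.1625 0.1635 0.1651]
line [-0.30547036  0.4126006 ] yaw -16.98635878112799 y at post 0.2071717786508461
tip 46 [0.5823 0.2347 0.1704] [0.5781 0.2293 0.1588] [0.5892 0.2375 0.184 ]
tcp [ 0.1937 -0.5409  0.2385] yaw 19.7 tilt 0.09 F [ 0.52  0.1  -0.19] t 0.1 gap 0.0856
dp [0.0225 0.0087 0.002 ] wz -4.51
```

Prong height is about 0.161 m and the stand yaw about -16.8°. Next I move to a point above the mug.

Emit:
play_rows:
  steps:
    - {"claw": 0,"dp": [0.0225,0.0087,0.002],"angular": [0,0,-4.5]}
    - {"claw": 0,"dp": [0.0225,0.0087,0.002],"angular": [0,0,-4.5]}
    - {"claw": 0,"dp": [0.0225,0.0087,0.002],"angular": [0,0,-4.5]}
    - {"claw": 0,"dp": [0.0225,0.0087,0.002],"angular": [0,0,-4.5]}
    - {"claw": 0,"dp": [0.0225,0.0087,0.002],"angular": [0,0,-4.5]}
    - {"claw": 0,"dp": [0.0225,0.0087,0.002],"angular": [0,0,-4.5]}
    - {"claw": 0,"dp": [0.0225,0.0087,0.002],"angular": [0,0,-4.5]}
    - {"claw": 0,"dp": [0.0225,0.0087,0.002],"angular": [0,0,-4.5]}

```text
clock: 0.77
tcp_pos: [0.3788, -0.4939, 0.2224]
orientation: [-0.0, 0.883, 0.469, -0.0]
wrist_force: [0.2, -0.6, -0.2]
finger_gap: 0.0854
```

Emit:
play_rows:
  steps:
    - {"claw": 0,"dp": [0.0225,0.0087,0.002],"angular": [0,0,-4.5]}
    - {"claw": 0,"dp": [0.0225,0.0087,0.002],"angular": [0,0,-4.5]}
    - {"claw": 0,"dp": [0.0225,0.0087,0.002],"angular": [0,0,-4.5]}
    - {"claw": 0,"dp": [0.0225,0.0087,0.002],"angular": [0,0,-4.5]}
    - {"claw": 0,"dp": [0.0225,0.0087,0.002],"angular": [0,0,-4.5]}
    - {"claw": 0,"dp": [0.0225,0.0087,0.002],"angular": [0,0,-4.5]}
    - {"claw": 0,"dp": [0.0225,0.0087,0.002],"angular": [0,0,-4.5]}
    - {"claw": 0,"dp": [0.0225,0.0087,0.002],"angular": [0,0,-4.5]}

```text
clock: 1.43
tcp_pos: [0.4996, -0.3472, 0.2065]
orientation: [-0.0, 0.695, 0.719, -0.0]
wrist_force: [-0.0, -0.2, -0.5]
finger_gap: 0.0854
```

Emit:
play_rows:
  steps:
    - {"claw": 0,"dp": [0.0225,0.0087,0.002],"angular": [0,0,-4.5]}
    - {"claw": 0,"dp": [0.0225,0.0087,0.002],"angular": [0,0,-4.5]}
    - {"claw": 0,"dp": [0.0225,0.0087,0.002],"angular": [0,0,-4.5]}
    - {"claw": 0,"dp": [0.0225,0.0087,0.002],"angular": [0,0,-4.5]}
    - {"claw": 0,"dp": [0.0225,0.0087,0.002],"angular": [0,0,-4.5]}
    - {"claw": 0,"dp": [0.0225,0.0087,0.002],"angular": [0,0,-4.5]}
    - {"claw": 0,"dp": [0.0225,0.0087,0.002],"angular": [0,0,-4.5]}
    - {"claw": 0,"dp": [0,0,0],"angular": [0,0,0]}

```text
clock: 2.1
tcp_pos: [0.5148, -0.1782, 0.1925]
orientation: [-0.002, 0.473, 0.881, 0.001]
wrist_force: [-0.3, 0.2, 0.1]
finger_gap: 0.0851
```

```bash
python3 - <<'E'
from h import *
plan([.51,-.158,.19],128,8)
s=env.get_state(); p,d=env.read_camera('wrist'); c=env.calibration('wrist')
save(cv2.resize(p,(768,576)),'w1.png')
R=yawdir(s['orientation']); H=np.array(c['hand_eye'])
v,u=np.mgrid[:384,:512]; a=(u-c['cx'])/c['fx']; b=(v-c['cy'])/c['fy']; th=np.hypot(a,b)+1e-9
t=np.tan(th)/th; C=np.stack([a*t*d,b*t*d,d],-1)
C[d==0]=np.nan
T=C@H[:3,:3].T+H[:3,3]; W=T@R.T+s['tcp_pos']
np.savez('w1.npz',W=W)
m=(W[...,2]>.082)&(W[...,2]<.094)&(np.hypot(W[...,0]-.51,W[...,1]+.158)<.05)&(th<1.2)
Q=W[m]; print(len(Q)); 
if len(Q)>10:
  A=np.c_[2*Q[:,:2],np.ones(len(Q))]; q=np.linalg.lstsq(A,(Q[:,:2]**2).sum(1),rcond=None)[0]; print(q[:2],np.sqrt(q[2]+q[:2]@q[:2]),Q.min(0),Q.max(0))
  k=(W[...,2]>.05)&(W[...,2]<.09)&(th<1.2); D=W[k][:,:2]-q[:2]; r=np.hypot(*D.T); kk=(r>.04)&(r<.075)
  an=np.degrees(np.arctan2(D[kk,1],D[kk,0])); print('handle',kk.sum(),np.median(an),an.mean(),an.std(),r[kk].max())
E
```

```text
tcp [ 0.5148 -0.1782  0.1925] yaw 123.58 tilt 0.23 F [-0.35  0.24  0.11] t 2.1 gap 0.0851
dp [0.0024 0.001  0.0003] wz -0.55
954
[ 0.50978579 -0.15773764] 0.02799615220342583 [ 0.48050423 -0.18781205  0.08200548] [ 0.53935969 -0.12814844  0.08950112]
handle 385 128.69408638216697 128.66123177617322 2.9026804354496845 0.06975228107323807
```

View pics/w1.png

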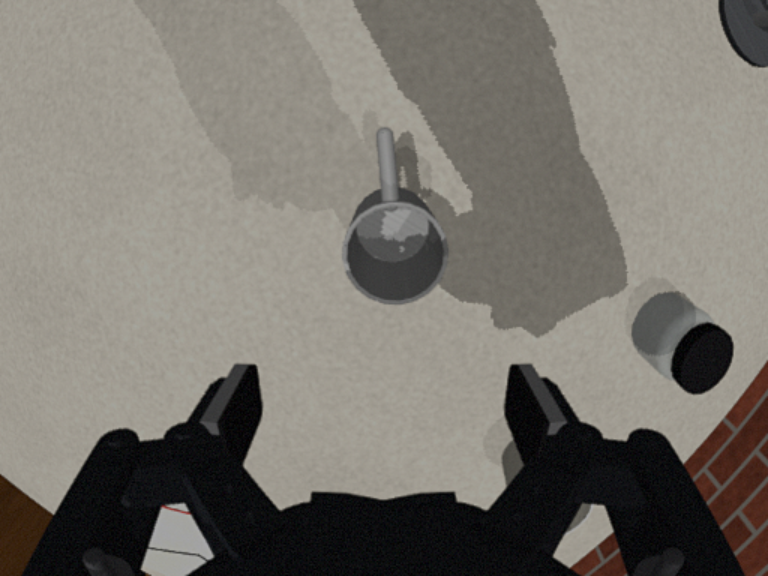

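The wrist view shows the mug rim centred at (395,250) with its handle pointing up toward (385,135), consistent with my measurement. I centre over it and descend.

```bash
python3 - <<'E'
from h import *
plan([.5098,-.1577,.17],128.5,6)
E
```

```text
tcp [ 0.5156 -0.1802  0.1928] yaw 123.36 tilt 0.11 F [ 1.28  0.11 -0.19] t 2.15 gap 0.0857
dp [0.0036 0.0014 0.0038] wz -0.86
```

Emit:
play_rows:
  steps:
    - {"claw": 0,"dp": [0.0036,0.0014,0.004],"angular": [0,0,-0.86]}
    - {"claw": 0,"dp": [0.0036,0.0014,0.004],"angular": [0,0,-0.86]}
    - {"claw": 0,"dp": [0.0036,0.0014,0.004],"angular": [0,0,-0.86]}
    - {"claw": 0,"dp": [0.0036,0.0014,0.004],"angular": [0,0,-0.86]}
    - {"claw": 0,"dp": [0.0036,0.0014,0.004],"angular": [0,0,-0.86]}
    - {"claw": 0,"dp": [0.0036,0.0014,0.004],"angular": [0,0,-0.86]}
    - {"claw": 0,"dp": [0,0,0],"angular": [0,0,0]}
    - {"claw": 0,"dp": [0,0,0],"angular": [0,0,0]}

```text
clock: 2.82
tcp_pos: [0.5104, -0.1598, 0.169]
orientation: [-0.0, 0.435, 0.9, -0.0]
wrist_force: [0.5, -0.5, 0.8]
finger_gap: 0.0852
```

```bash
python3 - <<'E'
from h import *
plan([.5098,-.1577,.057],128.5,7)
E
```

```text
tcp [ 0.5104 -0.1598  0.169 ] yaw 128.37 tilt 0.03 F [ 0.48 -0.53  0.84] t 2.8167 gap 0.0852
dp [0.0003 0.0001 0.016 ] wz -0.02
```

Emit:
play_rows:
  steps:
    - {"claw": 0,"dp": [0.0003,0.0001,0.016],"angular": [0,0,0]}
    - {"claw": 0,"dp": [0.0003,0.0001,0.016],"angular": [0,0,0]}
    - {"claw": 0,"dp": [0.0003,0.0001,0.016],"angular": [0,0,0]}
    - {"claw": 0,"dp": [0.0003,0.0001,0.016],"angular": [0,0,0]}
    - {"claw": 0,"dp": [0.0003,0.0001,0.016],"angular": [0,0,0]}
    - {"claw": 0,"dp": [0.0003,0.0001,0.016],"angular": [0,0,0]}
    - {"claw": 0,"dp": [0.0003,0.0001,0.016],"angular": [0,0,0]}
    - {"claw": 0,"dp": [0,0,0],"angular": [0,0,0]}

```text
clock: 3.48
tcp_pos: [0.5082, -0.1572, 0.0547]
orientation: [-0.002, 0.436, 0.9, -0.0]
wrist_force: [-1.0, 0.4, -0.0]
finger_gap: 0.0854
```

Emit:
play_rows:
  steps:
    - {"claw": 60,"dp": [0,0,0],"angular": [0,0,0]}
    - {"claw": 120,"dp": [0,0,0],"angular": [0,0,0]}
    - {"claw": 255,"dp": [0,0,0],"angular": [0,0,0]}
    - {"claw": 255,"dp": [0,0,0],"angular": [0,0,0]}
    - {"claw": 255,"dp": [0,0,0],"angular": [0,0,0]}
    - {"claw": 255,"dp": [0,0,0],"angular": [0,0,0]}
    - {"claw": 255,"dp": [0,0,0],"angular": [0,0,0]}
    - {"claw": 255,"dp": [0,0,0],"angular": [0,0,0]}
  force: 35

```text
clock: 4.15
tcp_pos: [0.5109, -0.1586, 0.0586]
orientation: [0.001, 0.436, 0.9, -0.0]
wrist_force: [0.1, -1.2, 6.1]
finger_gap: 0.0582
```

Emit:
play_rows:
  steps:
    - {"claw": 255,"dp": [0,0,-0.012],"angular": [0,0,0]}
    - {"claw": 255,"dp": [0,0,-0.017],"angular": [0,0,0]}
    - {"claw": 255,"dp": [0,0,-0.02],"angular": [0,0,0]}
    - {"claw": 255,"dp": [0,0,-0.02],"angular": [0,0,0]}
    - {"claw": 255,"dp": [0,0,-0.02],"angular": [0,0,0]}
    - {"claw": 255,"dp": [0,0,-0.02],"angular": [0,0,0]}
    - {"claw": 255,"dp": [0,0,-0.012],"angular": [0,0,0]}
    - {"claw": 255,"dp": [0,0,0],"angular": [0,0,0]}

```text
clock: 4.82
tcp_pos: [0.5114, -0.1585, 0.1811]
orientation: [0.002, 0.436, 0.9, 0.0]
wrist_force: [1.3, -0.1, -2.0]
finger_gap: 0.0579
```

```bash
python3 - <<'E'
from h import *
plan([.530,.2,.18],73.2,23)
E
```

```text
tcp [ 0.5114 -0.1585  0.1811] yaw 128.37 tilt 0.27 F [ 1.32 -0.14 -1.98] t 4.8167 gap 0.0579
dp [0.0157 0.0042 0.    ] wz 2.4
```

Emit:
play_rows:
  steps:
    - {"claw": 255,"dp": [0.0157,0.0042,0],"angular": [0,0,2.4]}
    - {"claw": 255,"dp": [0.0157,0.0042,0],"angular": [0,0,2.4]}
    - {"claw": 255,"dp": [0.0157,0.0042,0],"angular": [0,0,2.4]}
    - {"claw": 255,"dp": [0.0157,0.0042,0],"angular": [0,0,2.4]}
    - {"claw": 255,"dp": [0.0157,0.0042,0],"angular": [0,0,2.4]}
    - {"claw": 255,"dp": [0.0157,0.0042,0],"angular": [0,0,2.4]}
    - {"claw": 255,"dp": [0.0157,0.0042,0],"angular": [0,0,2.4]}
    - {"claw": 255,"dp": [0.0157,0.0042,0],"angular": [0,0,2.4]}

```text
clock: 5.48
tcp_pos: [0.4753, -0.0319, 0.1769]
orientation: [-0.001, 0.58, 0.814, -0.0]
wrist_force: [0.4, 0.0, -1.6]
finger_gap: 0.0584
```

Emit:
play_rows:
  steps:
    - {"claw": 255,"dp": [0.0157,0.0042,0],"angular": [0,0,2.4]}
    - {"claw": 255,"dp": [0.0157,0.0042,0],"angular": [0,0,2.4]}
    - {"claw": 255,"dp": [0.0157,0.0042,0],"angular": [0,0,2.4]}
    - {"claw": 255,"dp": [0.0157,0.0042,0],"angular": [0,0,2.4]}
    - {"claw": 255,"dp": [0.0157,0.0042,0],"angular": [0,0,2.4]}
    - {"claw": 255,"dp": [0.0157,0.0042,0],"angular": [0,0,2.4]}
    - {"claw": 255,"dp": [0.0157,0.0042,0],"angular": [0,0,2.4]}
    - {"claw": 255,"dp": [0.0157,0.0042,0],"angular": [0,0,2.4]}

```text
clock: 6.15
tcp_pos: [0.485, 0.0971, 0.1769]
orientation: [-0.001, 0.708, 0.706, -0.001]
wrist_force: [1.0, 0.0, -2.1]
finger_gap: 0.0581
```

Emit:
play_rows:
  steps:
    - {"claw": 255,"dp": [0.0157,0.0042,0],"angular": [0,0,2.4]}
    - {"claw": 255,"dp": [0.0157,0.0042,0],"angular": [0,0,2.4]}
    - {"claw": 255,"dp": [0.0157,0.0042,0],"angular": [0,0,2.4]}
    - {"claw": 255,"dp": [0.0157,0.0042,0],"angular": [0,0,2.4]}
    - {"claw": 255,"dp": [0.0157,0.0042,0],"angular": [0,0,2.4]}
    - {"claw": 255,"dp": [0.0157,0.0042,0],"angular": [0,0,2.4]}
    - {"claw": 255,"dp": [0,0,0],"angular": [0,0,0]}
    - {"claw": 255,"dp": [0,0,0],"angular": [0,0,0]}

```text
clock: 6.82
tcp_pos: [0.5202, 0.1873, 0.1768]
orientation: [-0.0, 0.79, 0.613, -0.001]
wrist_force: [-0.3, -0.1, -2.5]
finger_gap: 0.0584
```

```bash
cat >> h.py <<'E'
def wrist():
    s=env.get_state(); p,d=env.read_camera('wrist'); c=env.calibration('wrist')
    R=yawdir(s['orientation']); H=np.array(c['hand_eye'])
    v,u=np.mgrid[:384,:512]; a=(u-c['cx'])/c['fx']; b=(v-c['cy'])/c['fy']; th=np.hypot(a,b)+1e-9
    t=np.tan(th)/th; C=np.stack([a*t*d,b*t*d,d],-1); C[(d==0)|(th>1.2)]=np.nan
    return p,(C@H[:3,:3].T+H[:3,3])@R.T+s['tcp_pos'],s
P0=np.array([.6725,.206]); YW=np.radians(-16.8)
EX=np.array([np.cos(YW),np.sin(YW)]); EY=np.array([-np.sin(YW),np.cos(YW)])
def stand(W): # world -> stand frame
    d=W[...,:2]-P0; return np.stack([d@EX,d@EY,W[...,2]],-1)
def world(x,y): return P0+x*EX+y*EY
E
python3 - <<'E'
from h import *
print(world(-.132,-.042),world(-.062,-.042))
plan([*world(-.132,-.042),.18],73.2,6)
p,W,s=wrist(); b,d,W2=cloud('side'); a,d,W1=cloud('top')
np.savez('c2.npz',W=W,W1=W1,W2=W2)
save(np.hstack([p[:, :],b])[:, :],'x.png')
save(cv2.resize(np.hstack([p,b]),(800,300)),'two2.png')
print('tcp stand',stand(s['tcp_pos'][None]).round(4))
for n,X in(('w',W),('t',W1),('s',W2)):
    S=stand(X).reshape(-1,3); t=stand(s['tcp_pos'][None])[0]
    D=S-t
    k=(abs(D[:,0])<.015)&(D[:,1]>.04)&(D[:,1]<.085)&(D[:,2]>-.07)&(D[:,2]<.03)
    if k.sum(): print(n,'handle',k.sum(),D[k].mean(0).round(4),D[k].min(0).round(4),D[k].max(0).round(4))
    k=(S[:,0]>-.085)&(S[:,0]<-.025)&(abs(S[:,1])<.02)&(S[:,2]>.14)&(S[:,2]<.18)
    if k.sum(): print(n,'prong',k.sum(),S[k].mean(0).round(4),S[k].min(0).round(4),S[k].max(0).round(4), np.polyfit(S[k][:,0],S[k][:,1],1).round(4))
    k=(S[:,0]>-.11)&(S[:,0]<-.085)&(abs(S[:,1])<.02)&(S[:,2]>.14)&(S[:,2]<.2)
    if k.sum(): print(n,'tip',k.sum(),S[k].mean(0).round(4),S[k].min(0).round(4),S[k].max(0).round(4))
E
```

```text
[0.53399449 0.20394478] [0.60100686 0.18371255]
tcp [0.5202 0.1873 0.1768] yaw 75.68 tilt 0.14 F [-0.35 -0.09 -2.49] t 6.8167 gap 0.0584
dp [ 0.0033  0.0015 -0.0005] wz 0.41
tcp stand [[-0.1404 -0.0619  0.1768]]
w handle 1858 [-0.0025  0.0552  0.0174] [-0.0078  0.04    0.01  ] [0.0029 0.0713 0.0231]
w prong 1221 [-0.0569 -0.0008  0.1622] [-0.085  -0.0054  0.1581] [-0.0252  0.003   0.1647] [-0.0065 -0.0012]
w tip 442 [-0.0947 -0.0002  0.1728] [-0.0981 -0.0049  0.1571] [-0.0852  0.003   0.1823]
s handle 183 [-0.0055  0.0575 -0.0004] [-0.0095  0.0405 -0.0379] [0.0018 0.0718 0.0232]
s prong 77 [-0.0557  0.0013  0.1624] [-0.0844 -0.0027  0.157 ] [-0.0255  0.0047  0.1658] [-0.0067  0.0009]
s tip 48 [-0.0942  0.0011  0.1697] [-0.0979 -0.0044  0.1583] [-0.0855  0.004   0.183 ]
```

View pics/two2.png

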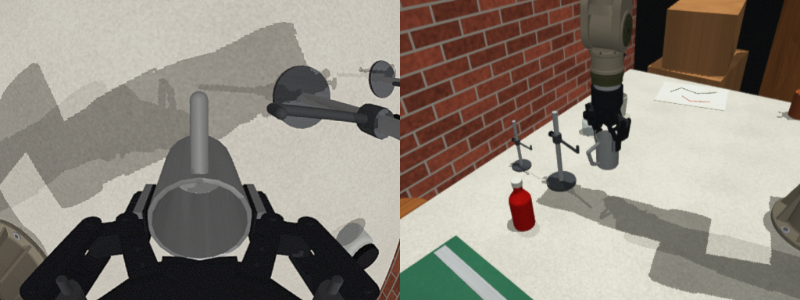

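The wrist view shows the handle at (200,130), clear of the prong, whose tip is near (272,107). The prong axis agrees with my stand frame to about 1 mm. Next I line up for threading.

Emit:
play_rows:
  steps:
    - {"claw": 255,"dp": [0.0033,0.0015,-0.0004],"angular": [0,0,0.41]}
    - {"claw": 255,"dp": [0.0033,0.0015,-0.0004],"angular": [0,0,0.41]}
    - {"claw": 255,"dp": [0.0033,0.0015,-0.0004],"angular": [0,0,0.41]}
    - {"claw": 255,"dp": [0.0033,0.0015,-0.0004],"angular": [0,0,0.41]}
    - {"claw": 255,"dp": [0.0033,0.0015,-0.0004],"angular": [0,0,0.41]}
    - {"claw": 255,"dp": [0.0033,0.0015,-0.0004],"angular": [0,0,0.41]}
    - {"claw": 255,"dp": [0,0,0],"angular": [0,0,0]}
    - {"claw": 255,"dp": [0,0,0],"angular": [0,0,0]}

```text
clock: 7.63
tcp_pos: [0.535, 0.2038, 0.1806]
orientation: [0.0, 0.803, 0.596, -0.0]
wrist_force: [-0.2, -0.4, -2.0]
finger_gap: 0.0582
```

```bash
python3 - <<'E'
from h import *
s=env.get_state(); print('tcp stand',stand(s['tcp_pos'][None]).round(4))
plan([*world(-.09,-.042),.179],73.2,7)
p,W,s=wrist()
S=stand(W).reshape(-1,3); D=S-stand(s['tcp_pos'][None])[0]
k=(abs(D[:,0])<.015)&(D[:,1]>.035)&(D[:,1]<.085)&(D[:,2]>-.07)&(D[:,2]<.03)
print('handle abs',S[k].mean(0).round(4),S[k].min(0).round(4),S[k].max(0).round(4))
E
```

```text
tcp stand [[-0.1311 -0.0418  0.1806]]
tcp [0.535  0.2038 0.1806] yaw 73.12 tilt 0.01 F [-0.17 -0.38 -2.01] t 7.6333 gap 0.0582
dp [-0.      0.0059  0.0002] wz -0.01
handle abs [-0.1312  0.011   0.1986] [-0.136  -0.0068  0.1904] [-0.1259  0.0296  0.2055]
```

Emit:
play_rows:
  steps:
    - {"claw": 255,"dp": [0,0.006,0.0002],"angular": [0,0,0]}
    - {"claw": 255,"dp": [0,0.006,0.0002],"angular": [0,0,0]}
    - {"claw": 255,"dp": [0,0.006,0.0002],"angular": [0,0,0]}
    - {"claw": 255,"dp": [0,0.006,0.0002],"angular": [0,0,0]}
    - {"claw": 255,"dp": [0,0.006,0.0002],"angular": [0,0,0]}
    - {"claw": 255,"dp": [0,0.006,0.0002],"angular": [0,0,0]}
    - {"claw": 255,"dp": [0,0.003,0],"angular": [0,0,0]}
    - {"claw": 255,"dp": [0,0,0],"angular": [0,0,0]}

```text
clock: 8.35
tcp_pos: [0.573, 0.1919, 0.1792]
orientation: [0.0, 0.804, 0.595, 0.0]
wrist_force: [0.1, 0.4, -2.6]
finger_gap: 0.0578
```

```bash
python3 - <<'E'
from h import *
s=env.get_state(); print('tcp stand',stand(s['tcp_pos'][None]).round(4))
plan([*world(-.062,-.042),.179],73.2,6)
p,W,s=wrist(); save(p[:300],'w4.png')
E
```

```text
tcp stand [[-0.0912 -0.0422  0.1792]]
tcp [0.573  0.1919 0.1792] yaw 73.06 tilt 0.01 F [ 0.13  0.36 -2.57] t 8.35 gap 0.0578
dp [0.     0.0049 0.    ] wz -0.02
```

View pics/w4.png

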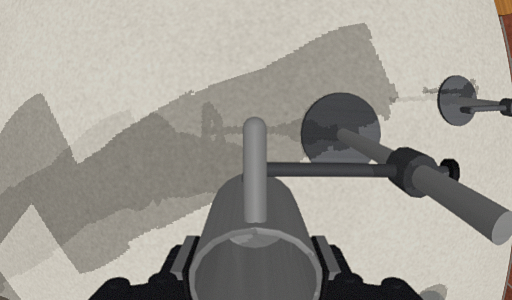

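The prong goes under the handle's top bar at (255,168) with no contact force. I continue to the hang spot.

Emit:
play_rows:
  steps:
    - {"claw": 255,"dp": [0,0.005,0],"angular": [0,0,0]}
    - {"claw": 255,"dp": [0,0.005,0],"angular": [0,0,0]}
    - {"claw": 255,"dp": [0,0.005,0],"angular": [0,0,0]}
    - {"claw": 255,"dp": [0,0.005,0],"angular": [0,0,0]}
    - {"claw": 255,"dp": [0,0.005,0],"angular": [0,0,0]}
    - {"claw": 255,"dp": [0,0.004,0],"angular": [0,0,0]}
    - {"claw": 255,"dp": [0,0,0],"angular": [0,0,0]}
    - {"claw": 255,"dp": [0,0,0],"angular": [0,0,0]}

```text
clock: 9.07
tcp_pos: [0.6001, 0.1837, 0.1793]
orientation: [-0.0, 0.803, 0.595, -0.0]
wrist_force: [-0.1, -0.4, -2.3]
finger_gap: 0.0578
```

Emit:
play_rows:
  steps:
    - {"claw": 255,"dp": [0,0,0.003],"angular": [0,0,0]}
    - {"claw": 255,"dp": [0,0,0.003],"angular": [0,0,0]}
    - {"claw": 255,"dp": [0,0,0.003],"angular": [0,0,0]}
    - {"claw": 255,"dp": [0,0,0.003],"angular": [0,0,0]}
    - {"claw": 255,"dp": [0,0,0.003],"angular": [0,0,0]}
    - {"claw": 255,"dp": [0,0,0.002],"angular": [0,0,0]}
    - {"claw": 255,"dp": [0,0,0.001],"angular": [0,0,0]}
    - {"claw": 255,"dp": [0,0,0],"angular": [0,0,0]}

```text
clock: 9.73
tcp_pos: [0.5997, 0.1838, 0.1611]
orientation: [-0.0, 0.803, 0.596, -0.0]
wrist_force: [0.7, -0.2, -1.8]
finger_gap: 0.058
```

Emit:
play_rows:
  steps:
    - {"claw": 255,"dp": [0,0,0.001],"angular": [0,0,0]}
    - {"claw": 255,"dp": [0,0,0.001],"angular": [0,0,0]}
    - {"claw": 255,"dp": [0,0,0.001],"angular": [0,0,0]}
    - {"claw": 255,"dp": [0,0,0.001],"angular": [0,0,0]}
    - {"claw": 255,"dp": [0,0,0.001],"angular": [0,0,0]}
    - {"claw": 255,"dp": [0,0,0.001],"angular": [0,0,0]}
    - {"claw": 255,"dp": [0,0,0],"angular": [0,0,0]}
    - {"claw": 255,"dp": [0,0,0],"angular": [0,0,0]}

```text
clock: 10.4
tcp_pos: [0.5998, 0.1838, 0.1554]
orientation: [-0.0, 0.803, 0.596, -0.0]
wrist_force: [-1.0, 0.4, -1.8]
finger_gap: 0.0578
```

Emit:
play_rows:
  steps:
    - {"claw": 255,"dp": [0,0,0.0005],"angular": [0,0,0]}
    - {"claw": 255,"dp": [0,0,0.0005],"angular": [0,0,0]}
    - {"claw": 255,"dp": [0,0,0.0005],"angular": [0,0,0]}
    - {"claw": 255,"dp": [0,0,0.0005],"angular": [0,0,0]}
    - {"claw": 255,"dp": [0,0,0],"angular": [0,0,0]}
    - {"claw": 255,"dp": [0,0,0],"angular": [0,0,0]}
    - {"claw": 255,"dp": [0,0,0],"angular": [0,0,0]}
    - {"claw": 255,"dp": [0,0,0],"angular": [0,0,0]}

```text
clock: 11.07
tcp_pos: [0.5999, 0.1839, 0.1535]
orientation: [0.0, 0.803, 0.596, -0.0]
wrist_force: [0.4, -0.1, -1.5]
finger_gap: 0.0583
```

Emit:
play_rows:
  steps:
    - {"claw": 255,"dp": [0,0,0.0005],"angular": [0,0,0]}
    - {"claw": 255,"dp": [0,0,0.0005],"angular": [0,0,0]}
    - {"claw": 255,"dp": [0,0,0.0005],"angular": [0,0,0]}
    - {"claw": 255,"dp": [0,0,0],"angular": [0,0,0]}
    - {"claw": 255,"dp": [0,0,0],"angular": [0,0,0]}
    - {"claw": 255,"dp": [0,0,0],"angular": [0,0,0]}
    - {"claw": 255,"dp": [0,0,0],"angular": [0,0,0]}
    - {"claw": 255,"dp": [0,0,0],"angular": [0,0,0]}

```text
clock: 11.73
tcp_pos: [0.5999, 0.1839, 0.152]
orientation: [0.0, 0.803, 0.596, 0.0]
wrist_force: [-0.2, 0.4, -1.6]
finger_gap: 0.0585
```

Emit:
play_rows:
  steps:
    - {"claw": 255,"dp": [0,0,0.0005],"angular": [0,0,0]}
    - {"claw": 255,"dp": [0,0,0.0005],"angular": [0,0,0]}
    - {"claw": 255,"dp": [0,0,0.0005],"angular": [0,0,0]}
    - {"claw": 255,"dp": [0,0,0],"angular": [0,0,0]}
    - {"claw": 255,"dp": [0,0,0],"angular": [0,0,0]}
    - {"claw": 255,"dp": [0,0,0],"angular": [0,0,0]}
    - {"claw": 255,"dp": [0,0,0],"angular": [0,0,0]}
    - {"claw": 255,"dp": [0,0,0],"angular": [0,0,0]}

```text
clock: 12.4
tcp_pos: [0.6, 0.1839, 0.1507]
orientation: [0.0, 0.803, 0.596, 0.0]
wrist_force: [-0.9, -0.3, 1.8]
finger_gap: 0.0581
```

Emit:
play_rows:
  steps:
    - {"claw": 255,"dp": [0,0,0.0005],"angular": [0,0,0]}
    - {"claw": 255,"dp": [0,0,0],"angular": [0,0,0]}
    - {"claw": 255,"dp": [0,0,0],"angular": [0,0,0]}
    - {"claw": 255,"dp": [0,0,0],"angular": [0,0,0]}
    - {"claw": 255,"dp": [0,0,0],"angular": [0,0,0]}
    - {"claw": 255,"dp": [0,0,0],"angular": [0,0,0]}
    - {"claw": 255,"dp": [0,0,0],"angular": [0,0,0]}
    - {"claw": 255,"dp": [0,0,0],"angular": [0,0,0]}

```text
clock: 13.07
tcp_pos: [0.6001, 0.1839, 0.1504]
orientation: [0.0, 0.803, 0.596, 0.0]
wrist_force: [-2.2, -0.1, 5.8]
finger_gap: 0.0578
```

```bash
python3 - <<'E'
from h import *
plan([*world(-.062,-.042),.179],73.2,6)
p,W,s=wrist(); b,d,W2=cloud('side')
save(np.hstack([cv2.resize(p[60:300,100:460],(540,360)),cv2.resize(b[110:290,300:420],(240,360))]),'w5.png')
E
```

```text
tcp [0.6001 0.1839 0.1504] yaw 73.1 tilt 0.04 F [-2.22 -0.1   5.78] t 13.0667 gap 0.0578
dp [ 0.      0.0002 -0.0048] wz -0.02
```

View pics/w5.png

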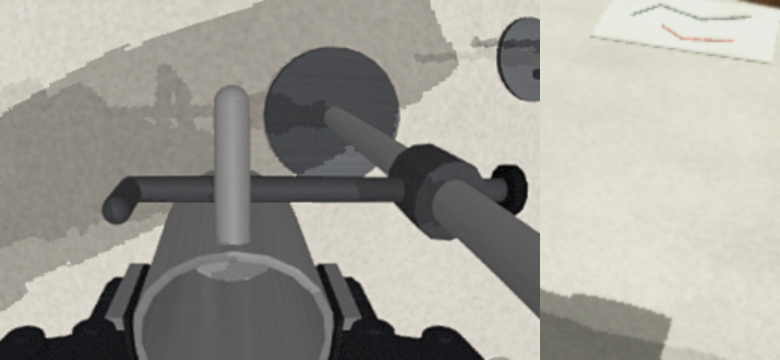

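The handle's top bar rests on the prong at (232,188), with about 8 N of load transferred. Now I let go and hold still while the mug swings.

Emit:
play_rows:
  steps:
    - {"claw": 0,"dp": [0,0,0],"angular": [0,0,0]}
    - {"claw": 0,"dp": [0,0,0],"angular": [0,0,0]}
    - {"claw": 0,"dp": [0,0,0],"angular": [0,0,0]}
    - {"claw": 0,"dp": [0,0,0],"angular": [0,0,0]}
    - {"claw": 0,"dp": [0,0,0],"angular": [0,0,0]}
    - {"claw": 0,"dp": [0,0,0],"angular": [0,0,0]}
    - {"claw": 0,"dp": [0,0,0],"angular": [0,0,0]}
    - {"claw": 0,"dp": [0,0,0],"angular": [0,0,0]}

```text
clock: 13.83
tcp_pos: [0.5999, 0.1839, 0.1499]
orientation: [0.0, 0.803, 0.596, -0.0]
wrist_force: [0.2, -0.0, 0.2]
finger_gap: 0.0856
```

Emit:
play_rows:
  steps:
    - {"claw": 0,"dp": [0,0,-0.006],"angular": [0,0,0]}
    - {"claw": 0,"dp": [0,0,-0.01],"angular": [0,0,0]}
    - {"claw": 0,"dp": [0,0,-0.012],"angular": [0,0,0]}
    - {"claw": 0,"dp": [0,0,-0.012],"angular": [0,0,0]}
    - {"claw": 0,"dp": [0,0,-0.012],"angular": [0,0,0]}
    - {"claw": 0,"dp": [0,0,-0.012],"angular": [0,0,0]}
    - {"claw": 0,"dp": [0,0,-0.012],"angular": [0,0,0]}
    - {"claw": 0,"dp": [0,0,-0.012],"angular": [0,0,0]}

```text
clock: 14.5
tcp_pos: [0.6001, 0.1839, 0.2399]
orientation: [0.0, 0.803, 0.596, 0.001]
wrist_force: [-0.6, 0.6, -0.1]
finger_gap: 0.0856
```

Emit:
play_rows:
  steps:
    - {"claw": 0,"dp": [0,0,-0.01],"angular": [0,0,0]}
    - {"claw": 0,"dp": [0,0,-0.01],"angular": [0,0,0]}
    - {"claw": 0,"dp": [-0.01,0,0],"angular": [0,0,0]}
    - {"claw": 0,"dp": [-0.01,0,0],"angular": [0,0,0]}
    - {"claw": 0,"dp": [-0.01,0,0],"angular": [0,0,0]}
    - {"claw": 0,"dp": [0,0,0],"angular": [0,0,0]}
    - {"claw": 0,"dp": [0,0,0],"angular": [0,0,0]}
    - {"claw": 0,"dp": [0,0,0],"angular": [0,0,0]}

```text
clock: 15.17
tcp_pos: [0.5909, 0.1547, 0.2575]
orientation: [-0.0, 0.804, 0.595, -0.0]
wrist_force: [-0.1, -0.7, -0.1]
finger_gap: 0.0852
```

Emit:
play_rows:
  steps:
    - {"claw": 0,"dp": [0,0,0],"angular": [0,0,0]}
    - {"claw": 0,"dp": [0,0,0],"angular": [0,0,0]}
    - {"claw": 0,"dp": [0,0,0],"angular": [0,0,0]}
    - {"claw": 0,"dp": [0,0,0],"angular": [0,0,0]}
    - {"claw": 0,"dp": [0,0,0],"angular": [0,0,0]}
    - {"claw": 0,"dp": [0,0,0],"angular": [0,0,0]}
    - {"claw": 0,"dp": [0,0,0],"angular": [0,0,0]}
    - {"claw": 0,"dp": [0,0,0],"angular": [0,0,0]}

```text
clock: 15.83
tcp_pos: [0.5912, 0.1552, 0.258]
orientation: [0.0, 0.803, 0.596, 0.0]
wrist_force: [0.1, -0.2, 0.0]
finger_gap: 0.0854
```

Emit:
play_rows:
  steps:
    - {"claw": 0,"dp": [0,0,0],"angular": [0,0,0]}
    - {"claw": 0,"dp": [0,0,0],"angular": [0,0,0]}
    - {"claw": 0,"dp": [0,0,0],"angular": [0,0,0]}
    - {"claw": 0,"dp": [0,0,0],"angular": [0,0,0]}
    - {"claw": 0,"dp": [0,0,0],"angular": [0,0,0]}
    - {"claw": 0,"dp": [0,0,0],"angular": [0,0,0]}
    - {"claw": 0,"dp": [0,0,0],"angular": [0,0,0]}
    - {"claw": 0,"dp": [0,0,0],"angular": [0,0,0]}

```text
clock: 16.5
tcp_pos: [0.5911, 0.1552, 0.2579]
orientation: [0.0, 0.803, 0.596, -0.0]
wrist_force: [-0.1, -0.7, 0.2]
finger_gap: 0.0855
```

Emit:
play_rows:
  steps:
    - {"claw": 0,"dp": [0,0,0],"angular": [0,0,0]}
    - {"claw": 0,"dp": [0,0,0],"angular": [0,0,0]}
    - {"claw": 0,"dp": [0,0,0],"angular": [0,0,0]}
    - {"claw": 0,"dp": [0,0,0],"angular": [0,0,0]}
    - {"claw": 0,"dp": [0,0,0],"angular": [0,0,0]}
    - {"claw": 0,"dp": [0,0,0],"angular": [0,0,0]}
    - {"claw": 0,"dp": [0,0,0],"angular": [0,0,0]}
    - {"claw": 0,"dp": [0,0,0],"angular": [0,0,0]}

```text
clock: 17.17
tcp_pos: [0.5912, 0.1552, 0.258]
orientation: [0.0, 0.803, 0.596, -0.0]
wrist_force: [0.4, -0.1, -0.2]
finger_gap: 0.0855
```

```bash
python3 - <<'E'
from h import *
b,d,W2=cloud('side'); p,W,s=wrist()
b2,d2,W3=cloud('side')
dd=np.abs(b.astype(int)-b2.astype(int)).max(-1); print('moved px',(dd>40).sum())
save(np.hstack([cv2.resize(b,(450,338)),cv2.resize(p,(350,338))]),'end.png')
S=stand(W2).reshape(-1,3); k=(abs(S[:,0]+.062)<.034)&(abs(S[:,1])<.09)&(S[:,2]>.03)&(S[:,2]<.18)
print('mug',S[k].mean(0),S[k].min(0),S[k].max(0)); print(s['clock'],s['tcp_pos'],s['wrist_force'])
E
```

```text
moved px 0
mug [-0.07683484  0.00078868  0.12377031] [-0.09597386 -0.05767464  0.05798322] [-0.02876715  0.04027159  0.17812306]
17.2167 [0.59118972 0.15515698 0.25798184] [ 0.67742348  0.4060138  -0.98499894]
```

View pics/end.png

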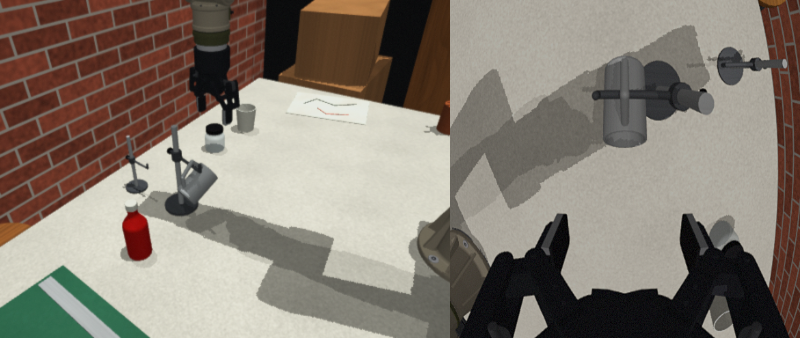

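The mug hangs from the prong by its handle at (625,95) in the wrist view, tilted, and the gripper is clear of it. I wait another 2 s, then compare before and after and hand in.

Emit:
play_rows:
  steps:
    - {"dp": [0,0,0],"angular": [0,0,0],"claw": 0}
    - {"dp": [0,0,0],"angular": [0,0,0],"claw": 0}
    - {"dp": [0,0,0],"angular": [0,0,0],"claw": 0}
    - {"dp": [0,0,0],"angular": [0,0,0],"claw": 0}
    - {"dp": [0,0,0],"angular": [0,0,0],"claw": 0}
    - {"dp": [0,0,0],"angular": [0,0,0],"claw": 0}
    - {"dp": [0,0,0],"angular": [0,0,0],"claw": 0}
    - {"dp": [0,0,0],"angular": [0,0,0],"claw": 0}

```text
clock: 17.98
tcp_pos: [0.5912, 0.1552, 0.2579]
orientation: [0.0, 0.803, 0.596, -0.0]
wrist_force: [-0.6, 0.1, -0.4]
finger_gap: 0.0854
```

```bash
python3 - <<'E'
from h import *
np.save('wa.npy',wrist()[0])
E
```

Emit:
play_rows:
  steps:
    - {"dp": [0,0,0],"angular": [0,0,0],"claw": 0}
    - {"dp": [0,0,0],"angular": [0,0,0],"claw": 0}
    - {"dp": [0,0,0],"angular": [0,0,0],"claw": 0}
    - {"dp": [0,0,0],"angular": [0,0,0],"claw": 0}
    - {"dp": [0,0,0],"angular": [0,0,0],"claw": 0}
    - {"dp": [0,0,0],"angular": [0,0,0],"claw": 0}
    - {"dp": [0,0,0],"angular": [0,0,0],"claw": 0}
    - {"dp": [0,0,0],"angular": [0,0,0],"claw": 0}

```text
clock: 18.7
tcp_pos: [0.5912, 0.1552, 0.258]
orientation: [0.0, 0.803, 0.595, -0.0]
wrist_force: [-0.2, -0.3, 0.8]
finger_gap: 0.0855
```

```bash
python3 - <<'E'
from h import *
a=np.load('wa.npy').astype(int); b=wrist()[0].astype(int); n=(np.abs(a-b).max(-1)>30).sum(); print('changed px wrist',n)
s=cloud('side')[0].astype(int); s0=np.load('c0.npz')['b'].astype(int); D=np.abs(s-s0).max(-1)>40
for k,(u,v) in dict(bottle=(235,400),jar=(366,235),cup=(420,200)).items():
    u,v=int(u/1.5),int(v/1.5); print(k,D[v-30:v+30,u-16:u+16].sum())
if n<60: print(env.hand_in())
E
```

```text
changed px wrist 34
bottle 123
jar 130
cup 184
the job is handed in; nothing more can be done
None
```

The mug is hanging by its handle on the larger stand's hook, and I handed the job in at about 19 s of the 61 s allowed.

**What I did:** I gripped the mug from above and threaded the handle over the hook tip with no contact force. I estimated the hook height from the cameras, at about 0.161 m. I then lowered in small steps until the hook took the load: the wrist force went from −2 N to about +6 N, with the tool at 0.150 m. Only then did I open the gripper and back away, up and to the side.

**Last checks:**
- **Hanging and still:** The mug hung tilted on the prong with the gripper well clear. Between two wrist pictures 0.7 s apart, 34 pixels changed. I took that as image noise.
- **Hook height:** Working back from the touch point gives about 0.159 m, which agrees with the cameras to about 2 mm.
- **Bystanders:** This check was not clean. Against the first side picture, 120–180 pixels changed around each of the bottle, jar and cup. The arm and its shadows had also moved in that view, and I did not measure their positions again. The robot was not driven near any of them, and in the last picture all three stood upright where they were expected.

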